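# Fit and lock the dicing grid in the vegetable dicer

## Task

Fit the dicing grid to the vegetable dicer: draw it up out of its caddy slot, lay it down flat on the worktop and let go, so that you can take it again across its long sides, and set it flat in the dicer's bed with its end pushed home under the lip at the far end. When it lies there, let go, reach into the round well and turn the locking knob clockwise until it stops, so that the tongue holds the grid's near end. Leave the other two inserts in the caddy and the onion, mill and garlic where they are.

Things in the scene. Friction and masses are not known exactly. Their poses are not given: they have to be found in the camera images.
- grid_centre (a point): Centre of the dicing grid: grey frame 120 x 60 x 10 mm with an open grid of steel bars, about 0.12 kg, usable either face up. Starts standing on a long edge in a caddy slot, top edge 68 mm above the worktop. From above: the full-length insert with a thin straight edge. Axes: x normal to its faces (10 mm), y along its length (120), z across its width (60, up at the start)
- slicing_centre (a point): Centre of the slicing cassette, to be left alone: 120 x 60 x 10 mm, loose, closed middle, with a fat rounded blade guard, 21 mm wide, along its top edge, which reaches 79 mm above the worktop. Stands in another slot; axes as the grid's
- comb_centre (a point): Centre of the cleaning comb, to be left alone: the short insert, 80 mm long, 10 mm thick, loose, toothed on top, reaching 62 mm above the worktop. Stands in the third slot; axes as the grid's
- caddy: Wooden caddy fixed on the worktop, 150 (x) x 146 (y) x 30 mm high, origin at the centre of its underside. Three slots run along its y axis at x = -50, 0 and +50 mm, each 12.5 mm wide between 7 mm ribs whose tops are 30 mm above the worktop; slot floors at 8 mm. Which insert stands in which slot varies
- dicer: White vegetable dicer on a clear tub, fixed on the worktop, origin at the centre of its underside; x along its length from the knob end to the lip end, y across, z up. 249 (x) x 150 (y) mm; flat deck 64 mm above the worktop; a console 83 mm high fills x = -124 to -27 mm, full width, and on it stands a round collar, 98 mm across its outside and 112 mm high in all: the knob's well
- bed (a point): Where the grid's centre belongs when home, 69 mm above the worktop; axes as the dicer's. The grid lies flat on the deck (5 mm below), its length along x. Guides 8 mm high at y = +-32 to 38 mm only at x = +-32 to +-54 mm: the middles of both long sides are open for fingers. Console face at x = -72 mm. The grid can be lowered flat with its centre at about x = -9 mm, then slid +9 mm home
- lip (a point): Middle of the lower front edge of the lip at the bed's far end, 54 mm beyond the bed point along x and 11.8 mm above the deck; 64 mm wide (y), 4.2 mm thick. The grid's end slides under it, to a stop 6.8 mm further along x; it cannot be lowered through it. Axes as the dicer's
- well (a point): Centre of the mouth of the round well formed by the collar on the console, 112 mm above the worktop, on the knob's axis, 119 mm from the bed point. The well is 84 mm across inside with upright walls; its floor is 30 mm down
- knob_grip (a point): On the locking knob's axis, mid-way up its grip, 98.5 mm above the worktop. The grip is an upright bar 42 long (this point's x axis) x 14 thick (y) x 26 mm high, from 85 to 111 mm above the worktop, in the middle of the well; round its foot is a flat skirt 49 mm across, up to 85 mm above the worktop
- lock_knob (a joint): Angle of the locking knob, rad: 0 fully open, growing clockwise seen from above to a hard stop at 1.75, locked, when the bar lies along the bed's x axis. Turns with about 0.06 N m and stays where left. Its tongue swings out from under the console over the grid's near end from about 0.85 on; the tongue's round heel pushes a grid that lies a little short the rest of the way home
- cupboard_corner (a point): Front lower left corner of the fixed wall cupboard that hangs over the back of the worktop. Its underside is 450 mm above the worktop; it spans everything farther ahead (+x) and farther right (-y) of this point, with small black latches in front of its doors: wrists must keep clear of it
- onion_centre (a point): Centre of a loose onion, 75 mm across, 77 mm tall, to be left alone
- mill_centre (a point): Centre of a standing wooden salt mill, 56 mm across, 165 mm tall, loose, to be left alone
- garlic_centre (a point): Centre of a loose garlic bulb, 60 mm across, 58 mm tall, to be left alone
There are look-alikes about, which are no part of the job. Leave any blue or purple look-alike of the part that bears grid_centre alone.

How it is judged (in metres and radians):
On the way, in this order (a step that is already met when the one before it is completed fails the run):
1. the dicing grid lies flat on the worktop, let go (height (world z) of grid_centre below 0.012 m and angle between the x axis of grid_centre and the z axis of bed, either way round below 0.1 rad and contact force between the fingers and grid below 0.1 N), for 0.2 s.
2. the dicing grid lies flat in the dicer's bed between the guides, let go (z of grid_centre in the frame of bed between -0.003 and 0.003 m and y of grid_centre in the frame of bed between -0.004 and 0.004 m and x of grid_centre in the frame of bed between -0.014 and 0.003 m and contact force between the fingers and grid below 0.1 N), for 0.2 s.
At the end, for the whole second after the job is handed in: The dicing grid lies flat in the bed, its centre within 3 mm of home along the dicer, 4 mm across and 2 mm in height, its length along the dicer within 0.08 rad; the locking knob is past 1.6 rad; the other inserts within 25 mm and onion, mill and garlic within 30 mm of their starts (x of grid_centre in the frame of bed between -0.003 and 0.003 m and y of grid_centre in the frame of bed between -0.004 and 0.004 m and z of grid_centre in the frame of bed between -0.002 and 0.002 m and angle between the x axis of grid_centre and the z axis of bed, either way round below 0.04 rad and angle between the y axis of grid_centre and the x axis of bed, either way round below 0.08 rad and value of joint lock_knob above 1.6 rad); the robot touches nothing.
It fails at once if another insert is pulled from the caddy or shoved out of place (distance of any of slicing_centre, comb_centre from where it was at the start of the episode above 0.025 m).
It fails at once if the onion, mill or garlic is knocked away (distance of any of onion_centre, mill_centre, garlic_centre from where it was at the start of the episode above 0.03 m).
It also fails if it takes over 67 s, if anything falls off the work surface, if the arm or the gripper's body presses on something with over 40 N, if the wrist force passes 120 N, or if a joint passes its speed limit or range.

## Robot

A 6-joint arm with a two-finger parallel gripper is mounted at the origin on a cart in front of the work surface, level with it; the furniture and walls round the work are solid. World frame = base frame: x ahead of the robot, y to its left, z up, the work surface at z = 0. Lengths are in mm, angles in rad, forces in N, time in s.
With the tool pointing down it reaches from about 300 to 875 mm from the base axis. Payload 6.4 kg.
Tool frame: the origin (TCP) lies at the very end of the fingers, on their centre line; the grasp point (between the pads) lies behind it (arm.pinch_z is the z of the grasp point in the tool frame, in mm); z points along the fingers, y is the line along which they close (so a half turn about z gives the same grasp; the last joint's range is limited). The gripper opens to 85 mm and grips with 20 to 120 N. Pads are 22 mm wide; open, the fingers measure 114 mm over their backs; the gripper's body (76 mm by 85 mm) begins 54 mm behind the grasp point. The pads swing forward as they close: fully open they stand 13 mm farther back than shut.
Start: joints at [0.995, 0.181, 1.607, -0, 1.354, -0.206], TCP at [207.811, 536.149, 231.288] pointing down, gripper open.
Joint ranges: [-2.99, 2.99], [-0.89, 2.07], [0.3, 2.58], [-1.14, 4.28], [0, 2.63], [-3.12, 3.12]. Speed limits (rad/s): [2.57, 2.57, 3.01, 3.14, 3.14, 3.14].

## Interface

Orientations are given as a unit quaternion [x, y, z, w].
In Python, from bench import arm gives the robot as it stands. The module is installed in compiled form; this text tells all that it offers.
- The arm moves only by the tool servo_tool, never from a script. Its argument "moves" is a list of rows, each an object with "delta_pos": the shift along the world's x, y, z in m, a list of three; "rotation": the turn, a rotation vector about the world's x, y, z in degrees, a list of three. A call has exactly 8 rows; each row is the pose to reach, as a shift and turn from the pose commanded when the call began; what a row does not reach only later rows make up. A row lasts 1/12 s, in which the tool goes at most 41.7 mm and 7.16 degrees, less where a joint would pass 70% of its speed; a pose out of reach is approached as far as the arm can. A call with a gripper value outside its range is refused whole. "grip" is the closure, from -1 (fully open) to 1 (shut), set as the call begins (left out, the last holds). The fingers move at their own pace and stop on an object; "grip_force" is the grip in N (left out, the last holds). Time passes only in rows, so rows that repeat a pose let the fingers close, or fill a call up. It gives the time, the measured TCP pose, the force, the opening and the grip force at its end, in the units of the state.
- arm.get_state(): the state, without advancing time (a new reading comes with each control period).
- arm.grab_frame(name): name is "scene" or "top" or "wrist"; returns the picture (420x560x3 uint8, red, green, blue); there is no depth.
- arm.camera_info(name): a dict with "fovy" (degrees; the focal length in pixels is half the picture's height over the tangent of half this angle, whatever the lens; pixels are square), "cx", "cy" (the principal point, pixels), "world_from_camera" (4x4, takes a point from camera to world coordinates); the wrist camera has in their place "tool_from_camera" (4x4, takes a point from camera to tool coordinates, whose origin is the TCP and whose axes are the flange's). Camera axes: x right, y down, z forward; pixel columns grow to the right and rows downward; lengths in mm; the calibration is good to about 2 mm. A picture is of the moment at which its call begins: read the wrist's pose just before it. camera_info takes no time and is no camera call.
- arm.hand_in(): hands the job in; it is judged then, once.
Trained networks look in the newest picture that a camera, given by its name, has taken for a name from the list of things; names that differ only in an ending like _2 or _b are one class to them, and where a whole thing is asked for, a point or a joint stands for the part that bears it (a point fixed in the world has none). Each returns a list of dicts, best first, with "conf" (0 to 1); they miss things now and then, are a little off and sometimes report something else, mostly with a low value. They report only what shows in the picture. A call takes as long as a camera call. They do not tell look-alikes from the thing itself.
- arm.find_in(camera, query): "rect" ([centre column, centre row, width, height] in pixels, round what is visible of it).
The state is a dict: "clock": time; "qpos": joint angles; "dq": joint speeds; "tau": joint torques, N m; "ee_pos": TCP position; "ee_rot": TCP orientation; "ft_force": force on the tool from outside, world axes, zero at the start; "ft_torque": the same for the moment, N m; "grip_width": finger opening in mm; "grasp_force": force on a finger pad.
Only numpy, scipy, OpenCV 4.12 (cv2) and the standard library are available. Lean on these libraries where they do the work, as an engineer would, in place of code of your own. Each camera call takes 0.05 s, during which the arm holds its last target. There are 200 camera calls.

## Working session

There is one attempt and no reset: what is moved stays moved. The work goes in short steps, Python scripts to look and compute and a tool call to move; the robot and the scene stay as the last step left them, time stands still between calls to the robot, and variables do not carry over. Pictures are saved under pics/ and viewed, at most 10 in all, crops included, and the job is handed in when it is done.

Besides the shell and the picture viewer there is one more tool, called after "Call:" by a JSON object that holds its "name" and its "arguments". servo_tool: Moves the arm, as the interface text tells. Its arguments: {"type":"object","properties":{"moves":{"type":"array"},"grip":{"type":"number"},"grip_force":{"type":"number"}},"required":["moves"]}

```bash
mkdir -p pics; cat > h.py <<'E'
import numpy as np, cv2
from bench import arm
from scipy.spatial.transform import Rotation as R
def info(cam, st=None):
    c=arm.camera_info(cam); f=210/np.tan(np.radians(c["fovy"])/2)
    if cam=="wrist":
        st=st or arm.get_state(); T=np.eye(4); T[:3,:3]=R.from_quat(st["ee_rot"]).as_matrix(); T[:3,3]=st["ee_pos"]
        M=T@np.array(c["tool_from_camera"])
    else: M=np.array(c["world_from_camera"])
    return f,c["cx"],c["cy"],M
def px2w(cam,u,v,z,I=None):
    f,cx,cy,M=I or info(cam)
    d=M[:3,:3]@np.array([(u-cx)/f,(v-cy)/f,1]); o=M[:3,3]
    return o+d*(z-o[2])/d[2]
def w2px(cam,p,I=None):
    f,cx,cy,M=I or info(cam)
    q=np.linalg.inv(M)@np.append(p,1); return np.array([cx+f*q[0]/q[2],cy+f*q[1]/q[2]])
def snap(cam,name,k=1):
    im=np.asarray(arm.grab_frame(cam)); o=cv2.cvtColor(im,cv2.COLOR_RGB2BGR)
    cv2.imwrite(f"pics/{name}.png",cv2.resize(o,None,fx=k,fy=k)); return im
E
python3 - <<'E'
from h import *
np.set_printoptions(precision=1,suppress=True)
s=arm.get_state(); print(s, arm.pinch_z)
snap("top","top0",1.42); snap("scene","scene0",1.42)
for c in("top","scene"):
    print(c,info(c))
H=dict(grid_centre=38,slicing_centre=45,comb_centre=35,caddy=30,dicer=64,well=112,knob_grip=111,onion_centre=38,mill_centre=82,garlic_centre=29,lip=76,cupboard_corner=450)
for q,z in H.items():
    for r in arm.find_in("top",q)[:3]: print(q,np.round(r["rect"]),round(r["conf"],2),px2w("top",*r["rect"][:2],z))
E
```

```text
{'clock': 0.0, 'qpos': array([ 1. ,  0.2,  1.6,  0. ,  1.4, -0.2]), 'dq': array([ 0., -0.,  0.,  0.,  0.,  0.]), 'tau': array([ -0. , -44.5, -35.1,  -0. ,   0. ,   0. ]), 'ee_pos': array([207.5, 535.6, 230.4]), 'ee_rot': array([ 0.2,  1. , -0. , -0. ]), 'ft_force': array([ 0.6,  0.1, -0.6]), 'ft_torque': array([ 0.,  0., -0.]), 'grasp_force': 0.0, 'grip_width': 85.25030665647917} -18.700000000000003
top (np.float64(516.256477882722), 268.6824222228033, 206.18244529901744, array([[  -0.4,   -0.8,    0.5, -267.6],
       [  -0.9,    0.3,   -0.2,  104. ],
       [   0. ,   -0.5,   -0.9, 1697.3],
       [   0. ,    0. ,    0. ,    1. ]]))
scene (np.float64(408.1353816084173), 281.7392283521565, 210.46510181765302, array([[    0.7,    -0.3,     0.6,  -405.4],
       [   -0.7,    -0.3,     0.6, -1104.9],
       [   -0. ,    -0.9,    -0.4,   836.9],
       [    0. ,     0. ,     0. ,     1. ]]))
grid_centre [347. 234.   9.  32.] 0.75 [ 430.9 -480.7   38. ]
grid_centre [307. 244.  23.  32.] 0.65 [ 448.  -328.1   38. ]
grid_centre [389. 209.  16.  34.] 0.48 [ 467.5 -673.    38. ]
slicing_cent
[... 270 characters left out ...]
2. ]
well [295. 253.  22.  29.] 0.55 [ 399.  -259.6  112. ]
knob_grip [154. 306.  16.  12.] 0.54 [394.2 235.4 111. ]
onion_centre [238. 227.  23.  19.] 0.86 [ 603.9 -122.8   38. ]
onion_centre [210. 249.  18.  29.] 0.57 [556.6   1.4  38. ]
mill_centre [213. 250.  19.  33.] 0.78 [528.1  -5.4  82. ]
mill_centre [295. 254.  22.  30.] 0.18 [ 408.1 -263.1   82. ]
garlic_centre [225. 276.  13.  15.] 0.5 [441.7 -17.5  29. ]
lip [154. 292.  50.  74.] 0.63 [456.4 224.1  76. ]Traceback (most recent call last):
  File "<stdin>", line 9, in <module>
ValueError: it knows: bed, caddy, comb_centre, dicer, garlic_centre, grid_centre, knob_grip, lip, lock_knob, mill_centre, onion_centre, slicing_centre, well
```

```bash
python3 - <<'E'
import cv2
im=cv2.imread("pics/top0.png"); h=int(170*1.42)
c=im[int(190*1.42):int(345*1.42),int(110*1.42):int(410*1.42)]
cv2.imwrite("pics/topc.png",cv2.resize(c,(800,414),interpolation=cv2.INTER_CUBIC))
E
```

```text
(no output)
```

View pics/topc.png

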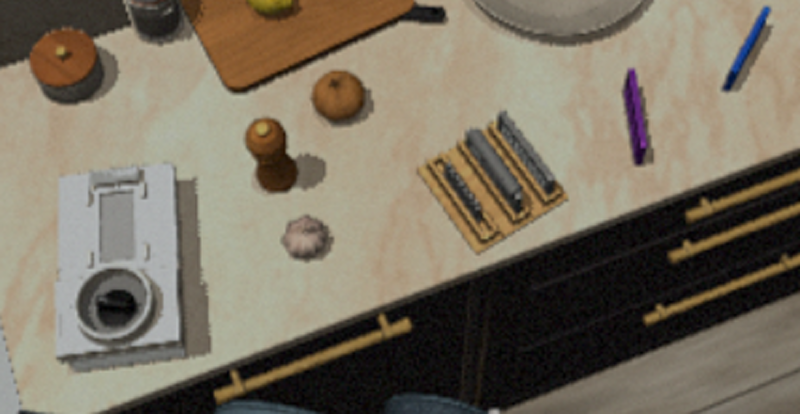

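View pics/scene0.png

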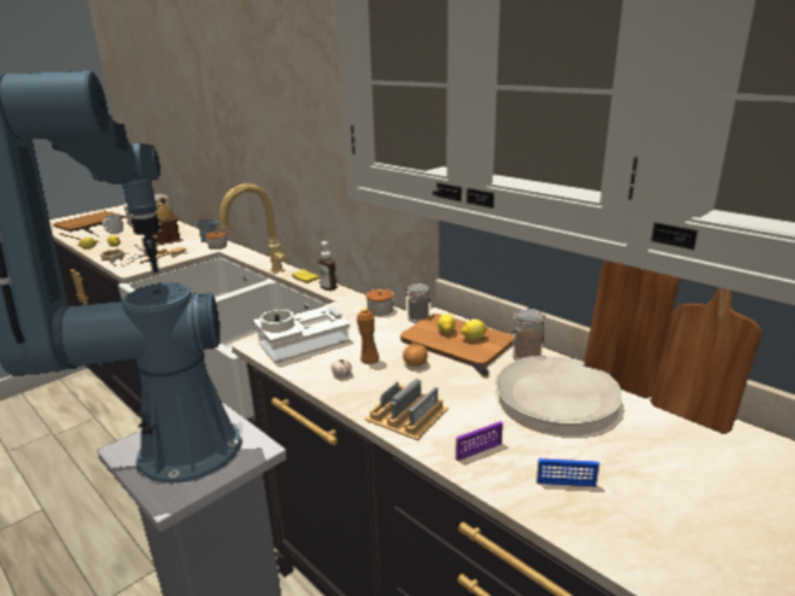

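The top view (crop) shows the dicer at about (118,260), the mill at (270,155), the garlic at (305,238) and the onion at (338,95). In the caddy, the comb is left, the slicing cassette (fat guard) is in the middle, and the grid is on the right, running (500,115)-(552,195). The purple and blue look-alikes stand to the right. In the scene view the cupboard's front lower left corner is near (347,190).

```bash
python3 - <<'E'
from h import *
np.set_printoptions(precision=1,suppress=True)
g=lambda u,v:(110+u*300/800,190+v*155/414)
for n,u,v,z in[("gridA",502,114,68),("gridB",552,192,68),("slA",473,135,79),("slB",516,203,79),("combA",447,168,62),("combB",482,218,62),("cadL",418,170,30),("cadT",490,120,30),("cadB",480,252,30),("cadR",566,198,30),
 ("onion",338,95,38),("millbase",278,178,10),("garlic",305,238,29),("well",117,303,112),("dTL",60,176,64),("dTR",175,165,64),("lip",116,180,76)]:
    print(n,px2w("top",*g(u,v),z))
print("cup",px2w("scene",347/1.42,190/1.42,450))
s=arm.get_state();print(R.from_quat(s["ee_rot"]).as_matrix())
print(np.array(arm.camera_info("wrist")["tool_from_camera"]),arm.camera_info("wrist")["fovy"])
E
```

```text
gridA [ 487.9 -310.8   68. ]
gridB [ 359.8 -326.    68. ]
slA [ 468.3 -260.2   79. ]
slB [ 358.5 -273.9   79. ]
combA [ 444.  -213.8   62. ]
combB [ 361.9 -228.9   62. ]
cadL [ 469.4 -182.9   30. ]
cadT [ 503.1 -301.6   30. ]
cadB [ 331.5 -214.6   30. ]
cadR [ 359.7 -349.6   30. ]
onion [ 611.4 -121.1   38. ]
millbase [536.6  -6.7  10. ]
garlic [433.5 -10.8  29. ]
well [402.6 232.7 112. ]
dTL [618.2 260.2  64. ]
dTR [578.3 116.3  64. ]
lip [579.5 193.2  76. ]
cup [643.2 157.7 450. ]
[[-0.9  0.4 -0. ]
 [ 0.4  0.9 -0. ]
 [ 0.  -0.  -1. ]]
[[  -0.    -1.    -0.3   71.6]
 [   1.    -0.    -0.     0.5]
 [   0.    -0.3    1.  -142.3]
 [   0.     0.     0.     1. ]] 58.26264007957405
```

Call:
{"name": "servo_tool", "arguments": {"moves": [{"delta_pos":[0.02,-0.035,0.01],"rotation":[0,0,-7]},{"delta_pos":[0.04,-0.07,0.02],"rotation":[0,0,-14]},{"delta_pos":[0.06,-0.105,0.03],"rotation":[0,0,-21]},{"delta_pos":[0.08,-0.14,0.04],"rotation":[0,0,-28]},{"delta_pos":[0.1,-0.175,0.05],"rotation":[0,0,-35]},{"delta_pos":[0.12,-0.21,0.06],"rotation":[0,0,-42]},{"delta_pos":[0.14,-0.245,0.065],"rotation":[0,0,-49]},{"delta_pos":[0.155,-0.275,0.07],"rotation":[0,0,-56]}], "grip": -0.3}}

```text
clock: 1.32
ee_pos: [364.0, 259.1, 302.3]
ee_rot: [0.626, 0.78, 0.001, 0.001]
ft_force: [1.2, -0.5, -0.4]
grip_width: 55.6
grasp_force: 0.0
```

```bash
python3 - <<'E'
from h import *
import pickle
np.set_printoptions(precision=1,suppress=True)
s=arm.get_state(); I=info("wrist",s); print(s["ee_pos"],s["qpos"],s["grip_width"],np.degrees(np.arctan2(*R.from_quat(s["ee_rot"]).as_matrix()[1::-1,0])))
snap("wrist","w1",1.42); pickle.dump(I,open("I1.pkl","wb"))
for q,z in dict(well=112,knob_grip=111,lip=76,bed=69,dicer=64).items():
    for r in arm.find_in("wrist",q)[:2]: print(q,np.round(r["rect"]),round(r["conf"],2),px2w("wrist",*r["rect"][:2],z,I))
E
```

```text
[364.  259.1 302.3] [ 0.4 -0.2  1.8 -0.   1.5  0.1] 55.5858883726583 102.43197868020397
well [379. 219. 266. 212.] 0.83 [467.  244.8 112. ]
knob_grip [316. 205.  50.  44.] 0.71 [407.1 246.  111. ]
lip [378. 223. 274. 216.] 0.87 [480.3 232.2  76. ]
bed [376. 221. 270. 211.] 0.75 [480. 232.  69.]
dicer [375. 219. 272. 216.] 0.77 [480.  232.3  64. ]
```

View pics/w1.png

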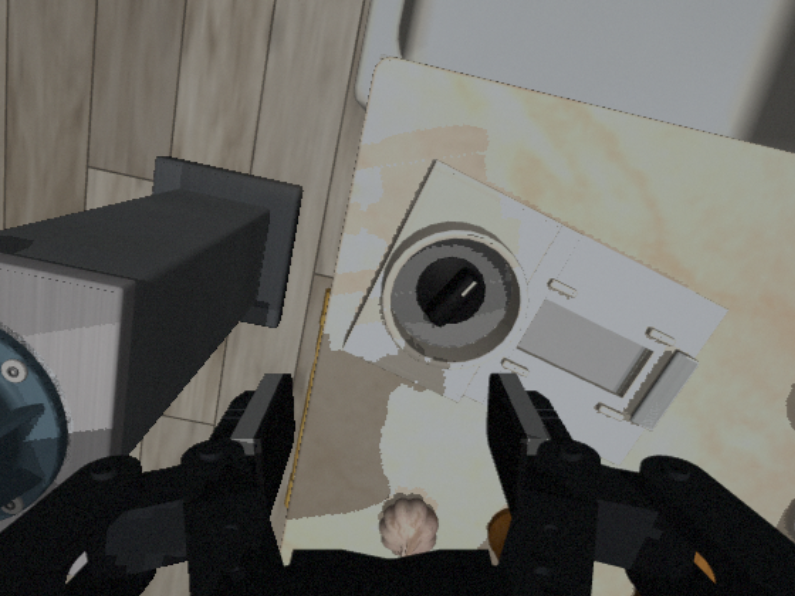

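The wrist view shows the dicer clearly. The well mouth centre is near (455,297), the guides near (562,288), (515,368), (659,337) and (612,412), and the lip is at about (660,390). The knob bar lies diagonally at (432,308)-(478,283), and the garlic is at the bottom.

```bash
cat > fit.py <<'E'
from h import *
import pickle
from scipy.optimize import least_squares
np.set_printoptions(precision=2,suppress=True)
I=pickle.load(open("I1.pkl","rb"))
k=1.42
obs=[((-43,35,72),(562,288)),((-43,-35,72),(515,368)),((43,35,72),(659,337)),((43,-35,72),(612,412)),((-119,0,112),(455,297))]
def mod(p,m): c,s=np.cos(p[2]),np.sin(p[2]); return np.array([p[0]+c*m[0]-s*m[1],p[1]+s*m[0]+c*m[1],m[2]])
f=lambda p:np.concatenate([w2px("wrist",mod(p,m),I)-np.array(o)/k for m,o in obs])
r=least_squares(f,[519,207,-.2]); print("bed",r.x[:2],np.degrees(r.x[2])); print(r.fun.reshape(-1,2))
r2=least_squares(lambda p:f(p)[:8],[519,207,-.2]); print("bed guides",r2.x[:2],np.degrees(r2.x[2]),r2.fun)
print("well",mod(r.x,(-119,0,112)),mod(r2.x,(-119,0,112)), px2w("wrist",455/k,297/k,112,I))
a=px2w("wrist",462/k,297/k,111,I);b=px2w("wrist",476/k,284/k,111,I);print("knob mark dir",np.degrees(np.arctan2(*(b-a)[1::-1])))
im=cv2.imread("pics/w1.png")[150:480,330:740]; cv2.imwrite("pics/w1c.png",cv2.resize(im,None,fx=1.8,fy=1.8,interpolation=cv2.INTER_CUBIC))
E
python3 fit.py
```

```text
bed [526.89 212.05] -14.261346377265186
[[ 0.88 -0.81]
 [-0.66 -0.92]
 [ 1.97 -0.09]
 [-1.61  0.31]
 [-0.6   1.45]]
bed guides [526.87 211.57] -13.154000576036156 [-0.26  0.04 -0.64  0.37  1.7  -0.61 -0.84  0.32]
well [411.56 241.36 112.  ] [411.   238.65 112.  ] [411.76 242.83 112.  ]
knob mark dir 57.54821845799725
```

View pics/w1c.png

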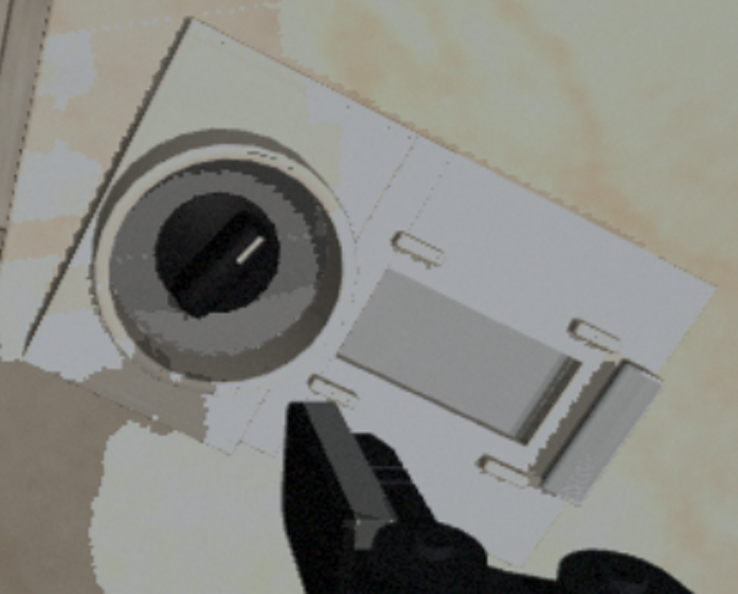

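Call:
{"name": "servo_tool", "arguments": {"moves": [{"delta_pos":[0.005,-0.04,0],"rotation":[0,0,-7]},{"delta_pos":[0.01,-0.08,0],"rotation":[0,0,-14]},{"delta_pos":[0.015,-0.12,0],"rotation":[0,0,-21]},{"delta_pos":[0.02,-0.16,0],"rotation":[0,0,-28]},{"delta_pos":[0.025,-0.2,0],"rotation":[0,0,-35]},{"delta_pos":[0.03,-0.24,0],"rotation":[0,0,-42]},{"delta_pos":[0.035,-0.28,0],"rotation":[0,0,-49]},{"delta_pos":[0.04,-0.32,0],"rotation":[0,0,-56]}]}}

```text
clock: 2.28
ee_pos: [402.8, -59.2, 301.2]
ee_rot: [0.918, 0.396, 0.0, -0.0]
ft_force: [1.1, 1.4, -0.6]
grip_width: 55.5
grasp_force: 0.0
```

Call:
{"name": "servo_tool", "arguments": {"moves": [{"delta_pos":[0.002,-0.035,-0.01],"rotation":[0,0,-6]},{"delta_pos":[0.004,-0.07,-0.02],"rotation":[0,0,-12]},{"delta_pos":[0.006,-0.105,-0.03],"rotation":[0,0,-18]},{"delta_pos":[0.008,-0.14,-0.04],"rotation":[0,0,-24]},{"delta_pos":[0.01,-0.175,-0.05],"rotation":[0,0,-30]},{"delta_pos":[0.01,-0.21,-0.06],"rotation":[0,0,-36]},{"delta_pos":[0.01,-0.24,-0.07],"rotation":[0,0,-40]},{"delta_pos":[0.01,-0.24,-0.07],"rotation":[0,0,-40]}]}}

```text
clock: 2.95
ee_pos: [412.6, -301.4, 228.5]
ee_rot: [0.998, 0.057, -0.001, -0.001]
ft_force: [-0.5, 0.7, -0.1]
grip_width: 55.4
grasp_force: 0.0
```

```bash
python3 - <<'E'
from h import *
import pickle
np.set_printoptions(precision=1,suppress=True)
s=arm.get_state(); I=info("wrist",s); print(s["ee_pos"],s["qpos"],s["grip_width"],np.degrees(np.arctan2(*R.from_quat(s["ee_rot"]).as_matrix()[1::-1,0])))
snap("wrist","w2",1.42); pickle.dump(I,open("I2.pkl","wb"))
for q,z in dict(grid_centre=38,slicing_centre=40,comb_centre=35,caddy=30).items():
    for r in arm.find_in("wrist",q)[:2]: print(q,np.round(r["rect"]),round(r["conf"],2),px2w("wrist",*r["rect"][:2],z,I))
E
```

```text
[ 412.6 -301.4  228.5] [-0.9  0.   1.8 -0.   1.3  0.6] 55.44153596504916 6.590453691032279
grid_centre [487. 180. 109. 134.] 0.81 [ 436.  -490.7   38. ]
grid_centre [301. 159.  24. 148.] 0.78 [ 436.1 -321.9   38. ]
slicing_centre [240. 161.  36. 145.] 0.91 [ 427.8 -268.3   40. ]
comb_centre [188. 163.  30.  95.] 0.89 [ 420.1 -221.7   35. ]
caddy [243. 151. 170. 165.] 0.65 [ 435.8 -269.4   30. ]
```

View pics/w2.png

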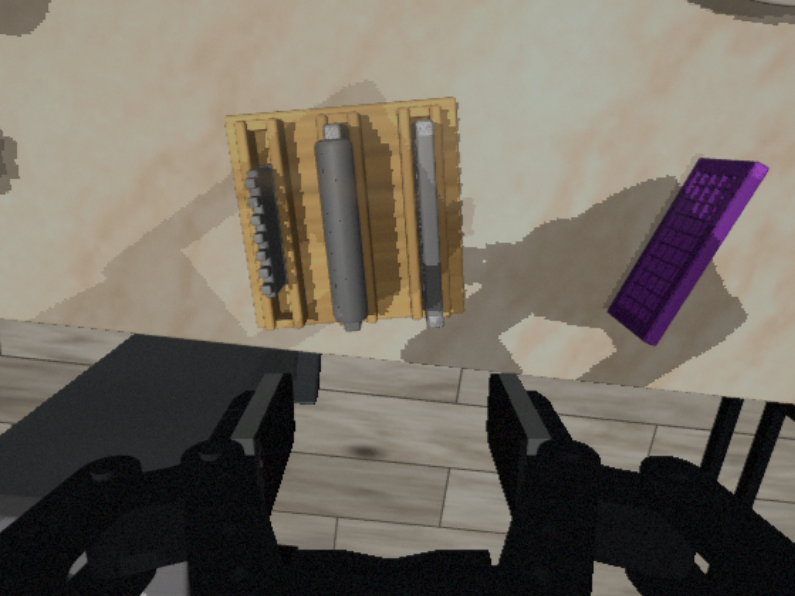

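The caddy from above: the comb is left, the slicing cassette (round guard) is in the middle at x≈342, and the grid is on the right, with its top edge running from (425,122) to (434,327). The purple decoy is at (690,250).

```bash
python3 - <<'E'
from h import *
import pickle
np.set_printoptions(precision=1,suppress=True)
I=pickle.load(open("I2.pkl","rb"));k=1.42
a=px2w("wrist",425/k,122/k,68,I);b=px2w("wrist",434.5/k,327/k,68,I)
print(a,b,(a+b)/2,np.linalg.norm(a-b),np.degrees(np.arctan2(*(a-b)[1::-1])))
g=[px2w("wrist",u/k,v/k,30,I) for u,v in((226,116),(457,98),(258,328),(464,312))]
print(np.array(g),np.mean(g,0))
for p,q in((0,2),(1,3)): print(np.degrees(np.arctan2(*(g[p]-g[q])[1::-1])),np.linalg.norm(g[p]-g[q]))
print(np.degrees(np.arctan2(*(g[0]-g[1])[1::-1]))-90,np.linalg.norm(g[0]-g[1]))
s=arm.get_state();print(s["ee_pos"],s["ee_rot"])
E
```

```text
[ 495.6 -310.6   68. ] [ 380.3 -331.8   68. ] [ 438.  -321.2   68. ] 117.20529188173099 10.427431581252113
[[ 486.6 -193.1   30. ]
 [ 512.6 -330.    30. ]
 [ 352.8 -218.3   30. ]
 [ 380.  -354.8   30. ]] [ 433. -274.   30.]
10.665667632266633 136.1623609211023
10.608805632240701 134.92947956284607
10.761612440046406 139.3944900970481
[ 413.6 -297.3  231.5] [ 1.   0.1  0.  -0. ]
```

Call:
{"name": "servo_tool", "arguments": {"moves": [{"delta_pos":[0.013,-0.012,-0.03],"rotation":[0,0,2]},{"delta_pos":[0.026,-0.023,-0.06],"rotation":[0,0,3.8]},{"delta_pos":[0.026,-0.023,-0.09],"rotation":[0,0,3.8]},{"delta_pos":[0.026,-0.023,-0.11],"rotation":[0,0,3.8]},{"delta_pos":[0.026,-0.023,-0.12],"rotation":[0,0,3.8]},{"delta_pos":[0.026,-0.023,-0.12],"rotation":[0,0,3.8]},{"delta_pos":[0.026,-0.023,-0.12],"rotation":[0,0,3.8]},{"delta_pos":[0.026,-0.023,-0.12],"rotation":[0,0,3.8]}], "grip": 0.2}}

```text
clock: 3.87
ee_pos: [439.9, -322.4, 113.3]
ee_rot: [0.996, 0.093, 0.001, 0.001]
ft_force: [0.1, -0.8, 0.1]
grip_width: 34.2
grasp_force: 0.0
```

```bash
python3 - <<'E'
from h import *
import pickle
np.set_printoptions(precision=1,suppress=True)
for i in range(3):
    s=arm.get_state(); I=info("wrist",s); print(s["ee_pos"],s["grip_width"],np.degrees(np.arctan2(*R.from_quat(s["ee_rot"]).as_matrix()[1::-1,0])))
    arm.grab_frame("wrist")
snap("wrist","w3",1.42); pickle.dump(I,open("I3.pkl","wb"))
E
```

```text
[ 439.9 -322.4  113.3] 34.16562933341029 10.664938876545506
[ 440.  -322.6  113.5] 33.927391714930096 10.650814002128905
[ 439.8 -322.7  113.4] 34.1895882207816 10.63847134077317
```

View pics/w3.png

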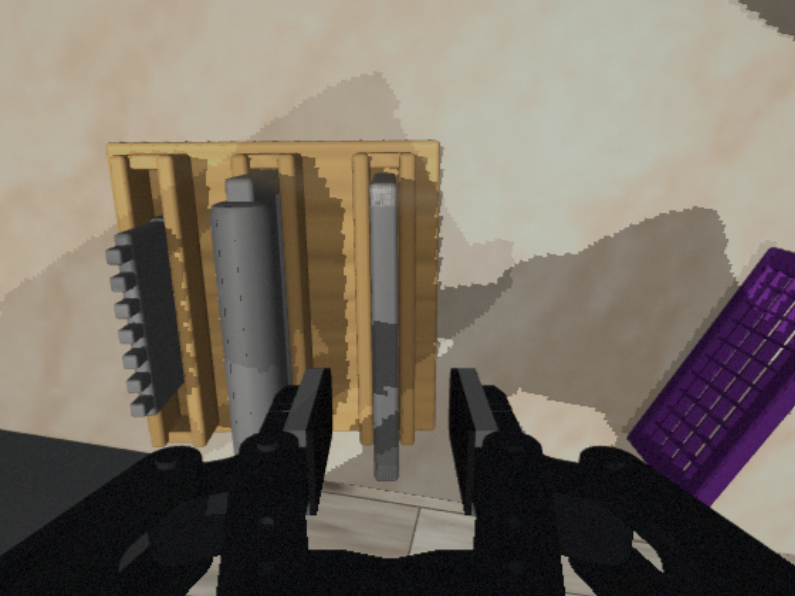

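The grid's top edge runs from (384,183) to (386,472), and the fingers straddle it evenly. The left finger is clear of the slicing guard.

```bash
python3 - <<'E'
from h import *
import pickle
np.set_printoptions(precision=1,suppress=True)
I=pickle.load(open("I3.pkl","rb"));k=1.42
a=px2w("wrist",384/k,182/k,68,I);b=px2w("wrist",386.5/k,473/k,68,I)
print(a,b,(a+b)/2,np.linalg.norm(a-b),np.degrees(np.arctan2(*(a-b)[1::-1])))
E
```

```text
[ 497.3 -309.9   68. ] [ 384.  -331.8   68. ] [ 440.7 -320.9   68. ] 115.45104204417663 10.937098265998527
```

Call:
{"name": "servo_tool", "arguments": {"moves": [{"delta_pos":[0.001,0.001,-0.02],"rotation":[0,0,0]},{"delta_pos":[0.001,0.001,-0.04],"rotation":[0,0,0]},{"delta_pos":[0.001,0.001,-0.055],"rotation":[0,0,0]},{"delta_pos":[0.001,0.001,-0.065],"rotation":[0,0,0]},{"delta_pos":[0.001,0.001,-0.072],"rotation":[0,0,0]},{"delta_pos":[0.001,0.001,-0.072],"rotation":[0,0,0]},{"delta_pos":[0.001,0.001,-0.072],"rotation":[0,0,0]},{"delta_pos":[0.001,0.001,-0.072],"rotation":[0,0,0]}]}}

```text
clock: 4.73
ee_pos: [440.4, -321.5, 40.3]
ee_rot: [0.996, 0.092, 0.0, 0.001]
ft_force: [0.4, 0.3, 0.4]
grip_width: 34.4
grasp_force: 0.0
```

Call:
{"name": "servo_tool", "arguments": {"moves": [{"delta_pos":[0,0,0],"rotation":[0,0,0]},{"delta_pos":[0,0,0],"rotation":[0,0,0]},{"delta_pos":[0,0,0],"rotation":[0,0,0]},{"delta_pos":[0,0,0],"rotation":[0,0,0]},{"delta_pos":[0,0,0],"rotation":[0,0,0]},{"delta_pos":[0,0,0],"rotation":[0,0,0]},{"delta_pos":[0,0,0.005],"rotation":[0,0,0]},{"delta_pos":[0,0,0.01],"rotation":[0,0,0]}], "grip": 1, "grip_force": 50}}

```text
clock: 5.4
ee_pos: [439.3, -320.3, 49.0]
ee_rot: [0.996, 0.092, -0.0, -0.001]
ft_force: [-0.3, 0.6, -2.0]
grip_width: 9.1
grasp_force: 48.8
```

Call:
{"name": "servo_tool", "arguments": {"moves": [{"delta_pos":[0,0,0.04],"rotation":[0,0,0]},{"delta_pos":[0,0,0.08],"rotation":[0,0,0]},{"delta_pos":[0,0.01,0.11],"rotation":[0,0,3]},{"delta_pos":[0.01,0.04,0.12],"rotation":[0,0,10]},{"delta_pos":[0.02,0.08,0.12],"rotation":[0,0,17]},{"delta_pos":[0.03,0.12,0.12],"rotation":[0,0,24]},{"delta_pos":[0.04,0.16,0.12],"rotation":[0,0,31]},{"delta_pos":[0.05,0.19,0.12],"rotation":[0,0,38]}]}}

```text
clock: 6.07
ee_pos: [489.4, -127.8, 169.4]
ee_rot: [0.91, 0.415, 0.0, -0.001]
ft_force: [1.0, 0.7, -0.7]
grip_width: 9.1
grasp_force: 51.5
```

Call:
{"name": "servo_tool", "arguments": {"moves": [{"delta_pos":[0.003,0.01,0],"rotation":[0,0,7]},{"delta_pos":[0.003,0.022,0],"rotation":[0,0,14]},{"delta_pos":[0.003,0.022,0],"rotation":[0,0,21]},{"delta_pos":[0.003,0.022,0],"rotation":[0,0,26]},{"delta_pos":[0.003,0.022,0],"rotation":[0,0,29]},{"delta_pos":[0.003,0.022,0],"rotation":[0,0,29]},{"delta_pos":[0.003,0.022,0],"rotation":[0,0,29]},{"delta_pos":[0.003,0.022,0],"rotation":[0,0,29]}]}}

```text
clock: 6.73
ee_pos: [492.6, -108.8, 169.3]
ee_rot: [0.78, 0.626, -0.0, -0.0]
ft_force: [-0.3, 0.2, -1.7]
grip_width: 8.7
grasp_force: 51.5
```

Call:
{"name": "servo_tool", "arguments": {"moves": [{"delta_pos":[0,0,-0.01],"rotation":[-1.5,-6.7,0]},{"delta_pos":[0,0,-0.02],"rotation":[-3,-13.4,0]},{"delta_pos":[0,0,-0.03],"rotation":[-4.5,-20.1,0]},{"delta_pos":[0,0,-0.045],"rotation":[-5.9,-26.8,0]},{"delta_pos":[0,0,-0.06],"rotation":[-7.4,-33.5,0]},{"delta_pos":[0,0,-0.075],"rotation":[-8.9,-40.2,0]},{"delta_pos":[0,0,-0.085],"rotation":[-10.4,-46.9,0]},{"delta_pos":[0,0,-0.095],"rotation":[-11.8,-53.7,0]}]}}

```text
clock: 7.4
ee_pos: [500.7, -94.4, 95.3]
ee_rot: [0.725, 0.601, 0.231, 0.243]
ft_force: [-0.7, 1.3, -2.0]
grip_width: 9.1
grasp_force: 51.6
```

```bash
python3 - <<'E'
from h import *
np.set_printoptions(precision=2,suppress=True)
arm.grab_frame("top")
s=arm.get_state(); print(s["ee_pos"],s["qpos"],s["grip_width"],s["grasp_force"]);print(R.from_quat(s["ee_rot"]).as_matrix())
E
```

```text
[499.97 -93.29  93.7 ] [-0.62 -0.09  2.4   0.99  0.38 -1.29] 9.237688459114393 51.57287836074829
[[ 0.17  0.76  0.63]
 [ 0.98 -0.16 -0.07]
 [ 0.04  0.63 -0.77]]
```

Call:
{"name": "servo_tool", "arguments": {"moves": [{"delta_pos":[0,0,0.01],"rotation":[1.4,6.5,0]},{"delta_pos":[0,0,0.02],"rotation":[2.9,13,0]},{"delta_pos":[0,0,0.02],"rotation":[4.3,19.5,0]},{"delta_pos":[0,0,0.02],"rotation":[4.3,19.5,0]},{"delta_pos":[0,0,0.02],"rotation":[4.3,19.5,0]},{"delta_pos":[0,0,0.02],"rotation":[4.3,19.5,0]},{"delta_pos":[0,0,0.01],"rotation":[4.3,19.5,0]},{"delta_pos":[0,0,0.0],"rotation":[4.3,19.5,0]}]}}

```text
clock: 8.12
ee_pos: [500.8, -94.4, 94.7]
ee_rot: [0.762, 0.625, 0.127, 0.11]
ft_force: [-0.4, -0.4, -1.3]
grip_width: 8.9
grasp_force: 51.5
```

```bash
python3 - <<'E'
from h import *
np.set_printoptions(precision=2,suppress=True)
arm.grab_frame("top")
s=arm.get_state(); print(s["ee_pos"],s["qpos"],s["grip_width"],s["grasp_force"]);print(R.from_quat(s["ee_rot"]).as_matrix())
E
```

```text
[498.59 -93.35  91.77] [-0.52  0.02  2.14  0.25  0.7  -0.49] 8.89468266907665 51.41193330287933
[[ 0.19  0.93  0.33]
 [ 0.98 -0.2  -0.01]
 [ 0.06  0.32 -0.94]]
```

Call:
{"name": "servo_tool", "arguments": {"moves": [{"delta_pos":[0,-0.003,-0.005],"rotation":[-1,-2.5,0]},{"delta_pos":[0,-0.006,-0.01],"rotation":[-2.2,-5,0]},{"delta_pos":[0.001,-0.009,-0.015],"rotation":[-3.4,-7.5,0]},{"delta_pos":[0.002,-0.012,-0.02],"rotation":[-4.5,-10,0]},{"delta_pos":[0.002,-0.016,-0.025],"rotation":[-5.6,-12.5,0]},{"delta_pos":[0.002,-0.016,-0.03],"rotation":[-6.7,-14.9,0]},{"delta_pos":[0.002,-0.016,-0.03],"rotation":[-6.7,-14.9,0]},{"delta_pos":[0.002,-0.016,-0.03],"rotation":[-6.7,-14.9,0]}]}}

```text
clock: 8.83
ee_pos: [500.9, -109.5, 63.5]
ee_rot: [0.733, 0.611, 0.187, 0.232]
ft_force: [-0.2, 0.3, -1.0]
grip_width: 9.2
grasp_force: 51.6
```

```bash
python3 - <<'E'
from h import *
np.set_printoptions(precision=3,suppress=True)
arm.grab_frame("top")
s=arm.get_state(); print(s["ee_pos"],s["qpos"],s["grip_width"],s["grasp_force"]);print(R.from_quat(s["ee_rot"]).as_matrix())
E
```

```text
[ 502.186 -110.205   64.689] [-0.589  0.019  2.339  0.813  0.305 -1.135] 8.778657633586933 51.60083770751953
[[ 0.181  0.809  0.559]
 [ 0.983 -0.143 -0.112]
 [-0.01   0.57  -0.821]]
```

Call:
{"name": "servo_tool", "arguments": {"moves": [{"delta_pos":[0,0,-0.01],"rotation":[0,0,0]},{"delta_pos":[0,0,-0.02],"rotation":[0,0,0]},{"delta_pos":[0,0,-0.026],"rotation":[0,0,0]},{"delta_pos":[0,0,-0.03],"rotation":[0,0,0]},{"delta_pos":[0,0,-0.033],"rotation":[0,0,0]},{"delta_pos":[0,0,-0.033],"rotation":[0,0,0]},{"delta_pos":[0,0,-0.033],"rotation":[0,0,0]},{"delta_pos":[0,0,-0.033],"rotation":[0,0,0]}]}}

```text
clock: 9.55
ee_pos: [503.9, -110.9, 33.3]
ee_rot: [0.732, 0.612, 0.188, 0.234]
ft_force: [1.0, -0.5, -1.7]
grip_width: 9.1
grasp_force: 51.6
```

```bash
python3 - <<'E'
from h import *
np.set_printoptions(precision=3,suppress=True)
arm.grab_frame("wrist"); snap("scene","s4",1.42)
s=arm.get_state(); print(s["ee_pos"],s["qpos"],s["ft_force"]);print(R.from_quat(s["ee_rot"]).as_matrix())
E
```

```text
[ 503.795 -110.842   33.241] [-0.588  0.124  2.337  1.131  0.244 -1.464] [ 0.36  -0.253 -1.481]
[[ 0.18   0.807  0.562]
 [ 0.984 -0.141 -0.113]
 [-0.012  0.573 -0.819]]
```

Call:
{"name": "servo_tool", "arguments": {"moves": [{"delta_pos":[0,0,-0.002],"rotation":[0,0,0]},{"delta_pos":[0,0,-0.002],"rotation":[0,0,0]},{"delta_pos":[0,0,-0.002],"rotation":[0,0,0]},{"delta_pos":[0,0,-0.002],"rotation":[0,0,0]},{"delta_pos":[0,0,-0.002],"rotation":[0,0,0]},{"delta_pos":[0,0,-0.002],"rotation":[0,0,0]},{"delta_pos":[0,0,-0.002],"rotation":[0,0,0]},{"delta_pos":[0,0,-0.002],"rotation":[0,0,0]}], "grip": -0.5}}

```text
clock: 10.32
ee_pos: [503.4, -110.6, 30.7]
ee_rot: [0.732, 0.612, 0.188, 0.234]
ft_force: [0.9, -0.4, -0.7]
grip_width: 64.0
grasp_force: 0.2
```

Call:
{"name": "servo_tool", "arguments": {"moves": [{"delta_pos":[-0.01,0.002,0],"rotation":[0,0,0]},{"delta_pos":[-0.02,0.004,0],"rotation":[0,0,0]},{"delta_pos":[-0.03,0.006,0],"rotation":[0,0,0]},{"delta_pos":[-0.04,0.009,0.002],"rotation":[0,0,0]},{"delta_pos":[-0.05,0.011,0.005],"rotation":[0,0,0]},{"delta_pos":[-0.06,0.013,0.01],"rotation":[0,0,0]},{"delta_pos":[-0.07,0.015,0.02],"rotation":[0,0,0]},{"delta_pos":[-0.08,0.017,0.04],"rotation":[0,0,0]}]}}

```text
clock: 10.98
ee_pos: [421.5, -92.6, 69.0]
ee_rot: [0.733, 0.612, 0.187, 0.232]
ft_force: [0.8, 0.6, 1.0]
grip_width: 64.1
grasp_force: 0.0
```

Call:
{"name": "servo_tool", "arguments": {"moves": [{"delta_pos":[0,0,0.04],"rotation":[1,4,0]},{"delta_pos":[0,0,0.08],"rotation":[2,10,0]},{"delta_pos":[0,0,0.12],"rotation":[3.5,16,0]},{"delta_pos":[0.01,0,0.14],"rotation":[5,22,0]},{"delta_pos":[0.02,0,0.16],"rotation":[6,28,0]},{"delta_pos":[0.03,0,0.17],"rotation":[7.4,34,0]},{"delta_pos":[0.03,0,0.17],"rotation":[7.4,34,0]},{"delta_pos":[0.03,0,0.17],"rotation":[7.4,34,0]}]}}

```text
clock: 11.65
ee_pos: [457.0, -94.9, 242.9]
ee_rot: [0.768, 0.641, 0.004, -0.001]
ft_force: [-0.6, 0.0, -0.5]
grip_width: 64.1
grasp_force: 0.0
```

```bash
python3 - <<'E'
from h import *
import pickle
np.set_printoptions(precision=3,suppress=True)
arm.grab_frame("top")
s=arm.get_state(); print(s["ee_pos"],s["qpos"],s["grip_width"]);print(R.from_quat(s["ee_rot"]).as_matrix())
snap("wrist","w5",1.42); I=info("wrist",s); pickle.dump(I,open("I5.pkl","wb"))
for r in arm.find_in("wrist","grid_centre")[:2]: print(r,px2w("wrist",*r["rect"][:2],10,I))
E
```

```text
[454.972 -93.819 240.719] [-0.467 -0.085  1.865  0.01   1.362 -0.29 ] 63.76865669558433
[[ 0.178  0.984  0.005]
 [ 0.984 -0.178  0.009]
 [ 0.01   0.003 -1.   ]]
{'rect': [309.7, 184.5, 64.0, 114.6], 'conf': 0.87} [ 489.6   -109.733   10.   ]
{'rect': [263.1, 309.1, 70.6, 46.0], 'conf': 0.7} [ 416.622 -240.681   10.   ]
```

View pics/w5.png

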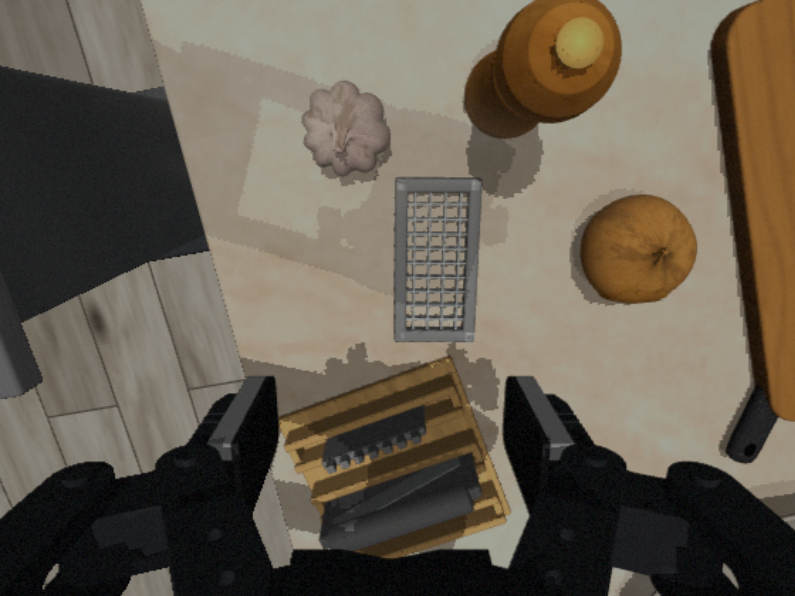

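The grid lies flat, with corners (396,178), (481,179), (395,341) and (474,342). The mill, garlic, onion and the other inserts are undisturbed.

```bash
python3 - <<'E'
from h import *
import pickle
from scipy.optimize import least_squares
np.set_printoptions(precision=2,suppress=True)
I=pickle.load(open("I5.pkl","rb"));k=1.42
P=[px2w("wrist",u/k,v/k,10,I) for u,v in((396,178),(481,179),(395,341),(474.5,342))]
print(np.array(P),np.mean(P,0))
for a,b in((0,2),(1,3),(1,0),(3,2)): d=P[a]-P[b];print(np.degrees(np.arctan2(d[1],d[0])),np.linalg.norm(d))
s=arm.get_state();print(s["ee_pos"],np.degrees(np.arctan2(*R.from_quat(s["ee_rot"]).as_matrix()[1::-1,0])))
E
```

```text
[[ 469.18  -46.5    10.  ]
 [ 526.23  -57.56   10.  ]
 [ 447.61 -163.05   10.  ]
 [ 505.7  -174.49   10.  ]] [ 487.18 -110.4    10.  ]
79.51513978652058 118.52827764032101
80.04387753208972 118.71844586270123
-10.972572269262153 58.10967509702851
-11.14267937229978 59.2070157853471
[452.37 -92.92 239.15] 79.67295744816458
```

Call:
{"name": "servo_tool", "arguments": {"moves": [{"delta_pos":[0.017,-0.009,-0.03],"rotation":[0,0,0]},{"delta_pos":[0.034,-0.017,-0.07],"rotation":[0,0,0]},{"delta_pos":[0.034,-0.017,-0.11],"rotation":[0,0,0]},{"delta_pos":[0.034,-0.017,-0.14],"rotation":[0,0,0]},{"delta_pos":[0.034,-0.017,-0.17],"rotation":[0,0,0]},{"delta_pos":[0.034,-0.017,-0.19],"rotation":[0,0,0]},{"delta_pos":[0.034,-0.017,-0.19],"rotation":[0,0,0]},{"delta_pos":[0.034,-0.017,-0.19],"rotation":[0,0,0]}], "grip": -0.88}}

```text
clock: 12.47
ee_pos: [485.1, -109.9, 49.9]
ee_rot: [0.768, 0.64, 0.004, -0.003]
ft_force: [-0.2, 0.4, 1.3]
grip_width: 80.6
grasp_force: 0.0
```

```bash
python3 - <<'E'
from h import *
import pickle
np.set_printoptions(precision=3,suppress=True)
arm.grab_frame("top")
s=arm.get_state(); print(s["ee_pos"],s["qpos"],s["grip_width"]);print(R.from_quat(s["ee_rot"]).as_matrix())
E
```

```text
[ 486.748 -110.603   51.404] [-0.468  0.261  1.925  0.013  0.956 -0.294] 80.08554091955435
[[ 0.18   0.984  0.005]
 [ 0.984 -0.18   0.009]
 [ 0.01   0.004 -1.   ]]
```

Call:
{"name": "servo_tool", "arguments": {"moves": [{"delta_pos":[0.001,0,-0.015],"rotation":[-0.5,0.3,0]},{"delta_pos":[0.001,0,-0.03],"rotation":[-0.5,0.3,0]},{"delta_pos":[0.001,0,-0.042],"rotation":[-0.5,0.3,0]},{"delta_pos":[0.001,0,-0.048],"rotation":[-0.5,0.3,0]},{"delta_pos":[0.001,0,-0.053],"rotation":[-0.5,0.3,0]},{"delta_pos":[0.001,0,-0.053],"rotation":[-0.5,0.3,0]},{"delta_pos":[0.001,0,-0.053],"rotation":[-0.5,0.3,0]},{"delta_pos":[0.001,0,-0.053],"rotation":[-0.5,0.3,0]}]}}

```text
clock: 13.18
ee_pos: [489.1, -111.0, -1.3]
ee_rot: [0.768, 0.64, 0.0, 0.001]
ft_force: [0.1, 0.3, -0.3]
grip_width: 80.2
grasp_force: 0.0
```

Call:
{"name": "servo_tool", "arguments": {"moves": [{"delta_pos":[0,0,0],"rotation":[0,0,0]},{"delta_pos":[0,0,0],"rotation":[0,0,0]},{"delta_pos":[0,0,0],"rotation":[0,0,0]},{"delta_pos":[0,0,0],"rotation":[0,0,0]},{"delta_pos":[0,0,0],"rotation":[0,0,0]},{"delta_pos":[0,0,0],"rotation":[0,0,0]},{"delta_pos":[0,0,0],"rotation":[0,0,0]},{"delta_pos":[0,0,0],"rotation":[0,0,0]}], "grip": 0.3, "grip_force": 40}}

```text
clock: 13.85
ee_pos: [488.6, -110.8, -1.4]
ee_rot: [0.768, 0.64, -0.0, -0.0]
ft_force: [-2.9, 0.6, 6.2]
grip_width: 58.7
grasp_force: 42.3
```

Call:
{"name": "servo_tool", "arguments": {"moves": [{"delta_pos":[0,0,0.03],"rotation":[0,0,0]},{"delta_pos":[0,0,0.07],"rotation":[0,0,0]},{"delta_pos":[0,0,0.11],"rotation":[0,0,0]},{"delta_pos":[0,0,0.15],"rotation":[0,0,-6]},{"delta_pos":[0,0,0.19],"rotation":[0,0,-13]},{"delta_pos":[-0.003,0.015,0.225],"rotation":[0,0,-20]},{"delta_pos":[-0.006,0.04,0.25],"rotation":[0,0,-27]},{"delta_pos":[-0.01,0.07,0.27],"rotation":[0,0,-34]}]}}

```text
clock: 14.52
ee_pos: [479.0, -41.1, 270.9]
ee_rot: [0.923, 0.384, 0.001, 0.001]
ft_force: [0.3, -0.3, -0.9]
grip_width: 58.4
grasp_force: 45.1
```

Call:
{"name": "servo_tool", "arguments": {"moves": [{"delta_pos":[-0.006,0.035,0.01],"rotation":[0,0,-7]},{"delta_pos":[-0.012,0.07,0.012],"rotation":[0,0,-14]},{"delta_pos":[-0.018,0.105,0.012],"rotation":[0,0,-21]},{"delta_pos":[-0.024,0.14,0.012],"rotation":[0,0,-28]},{"delta_pos":[-0.03,0.175,0.012],"rotation":[0,0,-35]},{"delta_pos":[-0.036,0.21,0.012],"rotation":[0,0,-42]},{"delta_pos":[-0.042,0.245,0.012],"rotation":[0,0,-49]},{"delta_pos":[-0.047,0.276,0.012],"rotation":[0,0,-56]}]}}

```text
clock: 15.18
ee_pos: [431.2, 233.3, 279.7]
ee_rot: [0.999, -0.046, 0.0, -0.0]
ft_force: [1.0, -0.4, -1.0]
grip_width: 58.3
grasp_force: 45.1
```

Call:
{"name": "servo_tool", "arguments": {"moves": [{"delta_pos":[0,0,0],"rotation":[0,0,-3.5]},{"delta_pos":[0,0,0],"rotation":[0,0,-3.5]},{"delta_pos":[0,0,0],"rotation":[0,0,-3.5]},{"delta_pos":[0,0,0],"rotation":[0,0,-3.5]},{"delta_pos":[0,0,0],"rotation":[0,0,-3.5]},{"delta_pos":[0,0,0],"rotation":[0,0,-3.5]},{"delta_pos":[0,0,0],"rotation":[0,0,-3.5]},{"delta_pos":[0,0,0],"rotation":[0,0,-3.5]}]}}

```text
clock: 15.85
ee_pos: [432.4, 231.0, 279.8]
ee_rot: [0.997, -0.075, 0.0, -0.0]
ft_force: [0.7, -0.7, -1.7]
grip_width: 58.7
grasp_force: 45.1
```

```bash
python3 - <<'E'
from h import *
import pickle
np.set_printoptions(precision=3,suppress=True)
S=[]
for i in range(6): arm.grab_frame("wrist"); S.append(arm.get_state())
s=S[-1]; s["ee_pos"]=np.mean([q["ee_pos"] for q in S],0); print([q["ee_pos"] for q in S]); print(s["ee_pos"],s["qpos"],s["grip_width"]);print(R.from_quat(s["ee_rot"]).as_matrix())
snap("wrist","w6",1.42); I=info("wrist",s); pickle.dump(I,open("I6.pkl","wb"))
E
```

```text
[array([432.376, 231.054, 279.764]), array([432.326, 231.174, 279.761]), array([432.281, 231.258, 279.739]), array([432.246, 231.344, 279.728]), array([432.21 , 231.423, 279.735]), array([432.275, 231.283, 279.743])]
[432.275 231.283 279.743] [ 0.249 -0.052  1.755  0.     1.439  1.969] 58.86112520528951
[[ 0.989 -0.149  0.   ]
 [-0.149 -0.989  0.   ]
 [ 0.    -0.    -1.   ]]
```

View pics/w6.png

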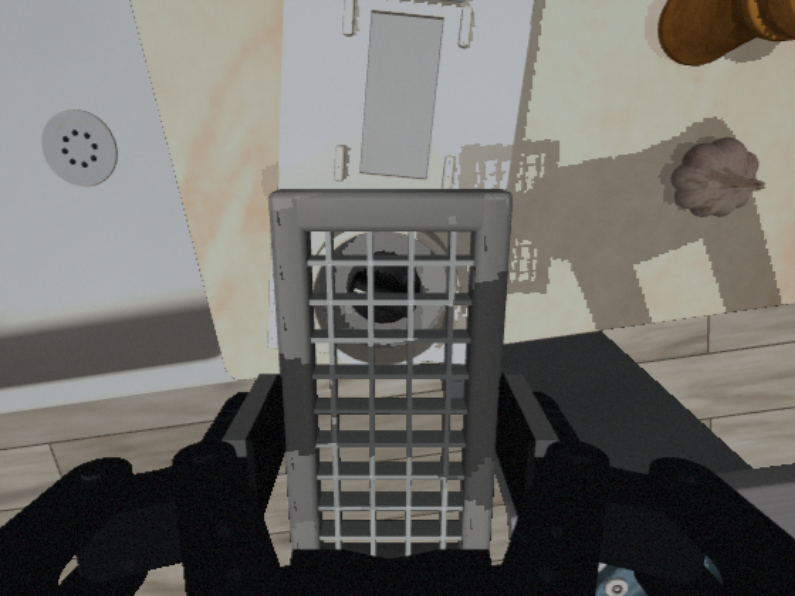

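The held grid is at centre. Beyond it the bed shows guides at (341,163), (449,172), (349,16) and (466,26), and the pocket corners are (370,10), (443,18), (428,179) and (361,172).

```bash
cat > fit2.py <<'E'
from h import *
import pickle
from scipy.optimize import least_squares
np.set_printoptions(precision=2,suppress=True)
k=1.42
I1=pickle.load(open("I1.pkl","rb"));I6=pickle.load(open("I6.pkl","rb"))
def mod(p,m): c,s=np.cos(p[2]),np.sin(p[2]); return np.array([p[0]+c*m[0]-s*m[1],p[1]+s*m[0]+c*m[1],m[2]])
o1=[((-43,35,72),(562,288)),((-43,-35,72),(515,368)),((43,35,72),(659,337)),((43,-35,72),(612,412)),((-119,0,112),(455,297))]
o6=[((-43,35,72),(341,162)),((-43,-35,72),(449,173)),((43,35,72),(349,15)),((43,-35,72),(466,26))]
def res(o,I): return lambda p:np.concatenate([w2px("wrist",mod(p,m),I)-np.array(q)/k for m,q in o])
for n,o,I in(("1",o1,I1),("6",o6,I6)):
    r=least_squares(res(o,I),[527,212,-.24]); print(n,r.x[:2],np.degrees(r.x[2])); print(r.fun.reshape(-1,2))
# pocket centreline from image 6
P=np.array([px2w("wrist",u/k,v/k,64,I6) for u,v in((370,10),(443,18),(428,179),(361,172))]);print(P,P.mean(0))
for a,b in((0,3),(1,2)): d=P[a]-P[b]; print(np.degrees(np.arctan2(d[1],d[0])),np.linalg.norm(d))
# held grid: far end corners at image, its underside z = TCP+1.4, top +11.4
s=I6[3]; t=279.7+11.4
q=[px2w("wrist",u/k,v/k,t,I6) for u,v in((271,192),(512,192))]; print("grid far end",q,np.mean(q,0)); 
im=cv2.imread("pics/w6.png")[0:215,250:560]; cv2.imwrite("pics/w6c.png",cv2.resize(im,None,fx=2.5,fy=2.5,interpolation=cv2.INTER_CUBIC))
E
python3 fit2.py
```

```text
1 [526.89 212.05] -14.261345969518743
[[ 0.88 -0.81]
 [-0.66 -0.92]
 [ 1.97 -0.09]
 [-1.61  0.31]
 [-0.6   1.45]]
6 [528.06 210.15] -13.5640217115454
[[-0.71  1.11]
 [ 0.33  0.29]
 [-0.11 -0.73]
 [ 0.47 -0.44]]
[[579.98 221.43  64.  ]
 [569.11 178.49  64.  ]
 [476.   199.75  64.  ]
 [486.94 242.4   64.  ]] [528.01 210.52  64.  ]
-12.700828007998743 95.36691194603436
-12.856786697725862 95.50879567341207
grid far end [array([496.55, 250.9 , 291.1 ]), array([487.89, 193.44, 291.1 ])] [492.22 222.17 291.1 ]
```

View pics/w6c.png

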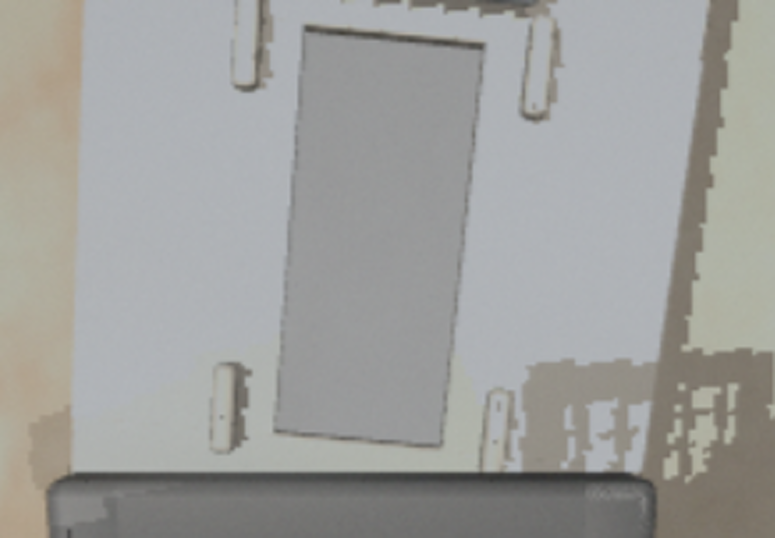

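Call:
{"name": "servo_tool", "arguments": {"moves": [{"delta_pos":[0.022,-0.005,0],"rotation":[0,0,-2]},{"delta_pos":[0.05,-0.011,-0.02],"rotation":[0,0,-4.6]},{"delta_pos":[0.075,-0.016,-0.05],"rotation":[0,0,-4.6]},{"delta_pos":[0.087,-0.019,-0.085],"rotation":[0,0,-4.6]},{"delta_pos":[0.087,-0.019,-0.12],"rotation":[0,0,-4.6]},{"delta_pos":[0.087,-0.019,-0.15],"rotation":[0,0,-4.6]},{"delta_pos":[0.087,-0.019,-0.15],"rotation":[0,0,-4.6]},{"delta_pos":[0.087,-0.019,-0.15],"rotation":[0,0,-4.6]}]}}

```text
clock: 16.87
ee_pos: [517.8, 212.3, 128.4]
ee_rot: [0.993, -0.114, -0.002, 0.0]
ft_force: [0.3, -1.1, -2.0]
grip_width: 58.5
grasp_force: 45.1
```

```bash
sed -i 's/^o6=.*/o6=[((-43,35,72),(340.4,162.8)),((32,35,72),(348.8,35.2)),((43,-35,72),(465.2,26.4)),((-32,-35,72),(449.6,156)),((47.7,22,64),(372,10.8)),((47.7,-22,64),(444,17.6)),((-47.7,-22,64),(426.4,178.4)),((-47.7,22,64),(360.4,172.4))]/' fit2.py; python3 fit2.py | sed -n 7,16p; python3 - <<'E'
from h import *
np.set_printoptions(precision=3,suppress=True)
for i in range(3):
    arm.grab_frame("wrist"); s=arm.get_state(); print(s["ee_pos"],s["ft_force"],s["grip_width"])
print(s["qpos"],R.from_quat(s["ee_rot"]).as_euler("zyx",degrees=True))
E
```

```text
6 [527.91 210.45] -13.782050200443466
[[-0.76  0.59]
 [-0.98 -0.5 ]
 [ 0.87 -0.28]
 [ 0.9   0.12]
 [-0.18 -0.12]
 [ 0.21  0.28]
 [ 0.33  0.16]
 [-0.38 -0.03]]
[[579.98 221.43  64.  ]
[519.615 212.667 130.645] [ 0.136 -0.12  -0.76 ] 58.57817036540642
[520.64  212.905 132.002] [ 0.614 -0.845 -0.442] 58.536219001669764
[521.079 213.027 132.619] [ 0.222 -0.607 -1.456] 58.831631206135384
[0.177 0.259 1.726 0.001 1.151 1.977] [  13.125    0.273 -179.922]
```

Call:
{"name": "servo_tool", "arguments": {"moves": [{"delta_pos":[-0.001,0,-0.01],"rotation":[0,0,-0.4]},{"delta_pos":[-0.001,0,-0.02],"rotation":[0,0,-0.4]},{"delta_pos":[-0.001,0,-0.03],"rotation":[0,0,-0.4]},{"delta_pos":[-0.001,0,-0.035],"rotation":[0,0,-0.4]},{"delta_pos":[-0.001,0,-0.04],"rotation":[0,0,-0.4]},{"delta_pos":[-0.001,0,-0.04],"rotation":[0,0,-0.4]},{"delta_pos":[-0.001,0,-0.04],"rotation":[0,0,-0.4]},{"delta_pos":[-0.001,0,-0.04],"rotation":[0,0,-0.4]}]}}

```text
clock: 17.68
ee_pos: [518.5, 212.5, 89.9]
ee_rot: [0.993, -0.118, 0.0, -0.0]
ft_force: [-0.5, -0.4, -1.5]
grip_width: 58.5
grasp_force: 45.1
```

```bash
cat > st.py <<'E'
from h import *
np.set_printoptions(precision=2,suppress=True)
for i in range(4):
    arm.grab_frame("wrist"); s=arm.get_state(); m=R.from_quat(s["ee_rot"]).as_matrix()
    p=s["ee_pos"]; c,sn=np.cos(np.radians(-13.5)),np.sin(np.radians(-13.5)); d=p-np.array([527.9,210.4,0])
    print(s["clock"],p,"bedframe",np.array([c*d[0]+sn*d[1],-sn*d[0]+c*d[1]]),s["ft_force"],s["ft_torque"],s["grip_width"],"yaw",np.degrees(np.arctan2(m[1,0],m[0,0])),"z",m[:,2]*57.3)
E
python3 st.py
```

```text
17.7333 [518.58 212.55  90.1 ] bedframe [-9.56 -0.09] [-0.35  0.58 -1.38] [-0.02  0.01  0.01] 58.663212897320435 yaw -13.541256133135244 z [  0.05   0.04 -57.3 ]
17.7833 [518.6  212.56  90.18] bedframe [-9.55 -0.07] [-0.52  0.67 -1.23] [0.04 0.02 0.01] 58.60046575967903 yaw -13.540808326371787 z [  0.06   0.04 -57.3 ]
17.8333 [518.57 212.56  90.18] bedframe [-9.58 -0.08] [ 0.41  0.22 -1.2 ] [-0.02 -0.    0.01] 58.554125425239945 yaw -13.545833389730268 z [  0.06   0.04 -57.3 ]
17.8833 [518.48 212.54  90.14] bedframe [-9.66 -0.11] [-0.51 -1.57 -0.99] [ 0.05 -0.02  0.01] 58.2298841426347 yaw -13.540825788324918 z [  0.05   0.03 -57.3 ]
```

Call:
{"name": "servo_tool", "arguments": {"moves": [{"delta_pos":[0,0,-0.006],"rotation":[0,0,0]},{"delta_pos":[0,0,-0.011],"rotation":[0,0,0]},{"delta_pos":[0,0,-0.016],"rotation":[0,0,0]},{"delta_pos":[0,0,-0.02],"rotation":[0,0,0]},{"delta_pos":[0,0,-0.023],"rotation":[0,0,0]},{"delta_pos":[0,0,-0.025],"rotation":[0,0,0]},{"delta_pos":[0,0,-0.026],"rotation":[0,0,0]},{"delta_pos":[0,0,-0.026],"rotation":[0,0,0]}]}}

```text
clock: 18.55
ee_pos: [518.0, 212.4, 63.4]
ee_rot: [0.993, -0.118, -0.0, -0.0]
ft_force: [-0.6, -0.2, -1.7]
grip_width: 58.7
grasp_force: 45.1
```

```bash
python3 st.py
```

```text
18.6 [518.23 212.48  63.72] bedframe [-9.89 -0.24] [ 0.27 -0.29 -1.05] [0.02 0.03 0.01] 58.26758931334644 yaw -13.542996274442745 z [  0.01   0.03 -57.3 ]
18.65 [518.35 212.5   63.86] bedframe [-9.78 -0.19] [ 0.05  0.52 -1.65] [-0.01  0.    0.02] 58.526772786226054 yaw -13.541815552851496 z [  0.02   0.03 -57.3 ]
18.7 [518.42 212.52  63.95] bedframe [-9.72 -0.15] [ 0.06  0.51 -1.79] [ 0.03 -0.05 -0.03] 58.62976015638715 yaw -13.543765045383042 z [  0.03   0.03 -57.3 ]
18.75 [518.43 212.53  64.02] bedframe [-9.7  -0.14] [ 0.22 -0.76 -1.57] [-0.02  0.06 -0.02] 58.473369810140845 yaw -13.54146052218315 z [  0.04   0.03 -57.3 ]
```

Call:
{"name": "servo_tool", "arguments": {"moves": [{"delta_pos":[0,0,-0.0015],"rotation":[0,0,0]},{"delta_pos":[0,0,-0.0015],"rotation":[0,0,0]},{"delta_pos":[0.002,-0.0005,-0.0015],"rotation":[0,0,0]},{"delta_pos":[0.004,-0.001,-0.0015],"rotation":[0,0,0]},{"delta_pos":[0.006,-0.0014,-0.0015],"rotation":[0,0,0]},{"delta_pos":[0.008,-0.0019,-0.0015],"rotation":[0,0,0]},{"delta_pos":[0.0095,-0.0023,-0.0015],"rotation":[0,0,0]},{"delta_pos":[0.0105,-0.0025,-0.0015],"rotation":[0,0,0]}]}}

```text
clock: 19.42
ee_pos: [528.0, 210.3, 62.7]
ee_rot: [0.993, -0.118, -0.001, -0.0]
ft_force: [-7.7, 1.8, 8.5]
grip_width: 58.7
grasp_force: 46.0
```

```bash
python3 st.py
```

```text
19.4667 [527.99 210.37  62.66] bedframe [ 0.1  -0.01] [-5.03  1.16  4.78] [ 0.13  0.81 -0.02] 58.84426477585751 yaw -13.536121058260191 z [ -0.1    0.05 -57.3 ]
19.5167 [528.   210.34  62.64] bedframe [ 0.11 -0.04] [-5.07  0.56  5.35] [ 0.16  0.76 -0.01] 58.757880727880305 yaw -13.537427962935404 z [ -0.09   0.05 -57.3 ]
19.5667 [527.99 210.36  62.65] bedframe [ 0.1  -0.02] [-5.51  1.46  5.36] [ 0.15  0.78 -0.03] 58.73382767805307 yaw -13.53503245556686 z [ -0.09   0.05 -57.3 ]
19.6167 [527.97 210.37  62.63] bedframe [ 0.07 -0.02] [-4.44  1.91  5.44] [ 0.13  0.75 -0.02] 58.29353928377975 yaw -13.530030556919412 z [ -0.09   0.05 -57.3 ]
```

Call:
{"name": "servo_tool", "arguments": {"moves": [{"delta_pos":[0.0005,-0.0001,0],"rotation":[0,0,0]},{"delta_pos":[0.001,-0.0002,0],"rotation":[0,0,0]},{"delta_pos":[0.0015,-0.0003,0],"rotation":[0,0,0]},{"delta_pos":[0.002,-0.0005,0],"rotation":[0,0,0]},{"delta_pos":[0.002,-0.0005,0],"rotation":[0,0,0]},{"delta_pos":[0.002,-0.0005,0],"rotation":[0,0,0]},{"delta_pos":[0.002,-0.0005,0],"rotation":[0,0,0]},{"delta_pos":[0.002,-0.0005,0],"rotation":[0,0,0]}]}}

```text
clock: 20.28
ee_pos: [528.0, 210.3, 62.6]
ee_rot: [0.993, -0.118, -0.003, -0.0]
ft_force: [-11.8, 2.9, 11.8]
grip_width: 58.6
grasp_force: 46.5
```

Call:
{"name": "servo_tool", "arguments": {"moves": [{"delta_pos":[0,0,0],"rotation":[0,0,0]},{"delta_pos":[0,0,0],"rotation":[0,0,0]},{"delta_pos":[0,0,0],"rotation":[0,0,0]},{"delta_pos":[0,0,0],"rotation":[0,0,0]},{"delta_pos":[0,0,0.01],"rotation":[0,0,0]},{"delta_pos":[0,0,0.03],"rotation":[0,0,0]},{"delta_pos":[0,0,0.06],"rotation":[0,0,0]},{"delta_pos":[0,0,0.09],"rotation":[0,0,0]}], "grip": -0.8}}

```text
clock: 20.95
ee_pos: [530.1, 209.2, 153.1]
ee_rot: [0.993, -0.118, -0.001, 0.0]
ft_force: [0.4, -0.5, 0.6]
grip_width: 77.0
grasp_force: 0.0
```

Call:
{"name": "servo_tool", "arguments": {"moves": [{"delta_pos":[0,0,0.03],"rotation":[0,0,7]},{"delta_pos":[-0.01,0,0.06],"rotation":[0,0,14]},{"delta_pos":[-0.04,0,0.08],"rotation":[0,0,21]},{"delta_pos":[-0.07,0,0.1],"rotation":[0,0,28]},{"delta_pos":[-0.1,0,0.11],"rotation":[0,0,35]},{"delta_pos":[-0.13,0,0.11],"rotation":[0,0,42]},{"delta_pos":[-0.146,0,0.11],"rotation":[0,0,49]},{"delta_pos":[-0.146,0,0.11],"rotation":[0,0,56]}], "grip": 0.16}}

```text
clock: 21.62
ee_pos: [382.0, 209.7, 263.3]
ee_rot: [0.931, 0.366, 0.0, -0.0]
ft_force: [0.7, 0.5, -0.0]
grip_width: 35.5
grasp_force: 0.0
```

```bash
python3 st.py; python3 - <<'E'
from h import *
import pickle
s=arm.get_state(); I=info("wrist",s); pickle.dump(I,open("I7.pkl","wb")); snap("wrist","w7",1.42)
c=w2px("wrist",[412.2,238.2,112],I); print(c, w2px("wrist",[412.2,238.2,111],I), w2px("wrist",[527.9,210.4,74],I))
im=cv2.imread("pics/w7.png"); u,v=(c*1.42).astype(int); cr=im[max(0,v-150):v+150,max(0,u-200):u+200]; print(max(0,u-200),max(0,v-150)); cv2.imwrite("pics/w7c.png",cv2.resize(cr,None,fx=2,fy=2,interpolation=cv2.INTER_CUBIC))
E
```

```text
21.6667 [383.53 209.65 263.46] bedframe [-140.21  -34.44] [ 1.36 -0.    0.44] [-0.01 -0.06  0.02] 35.72992777608206 yaw 43.27738291457841 z [  0.1    0.05 -57.3 ]
21.7167 [384.43 209.59 263.4 ] bedframe [-139.32  -34.28] [0.27 1.01 0.18] [ 0.01 -0.06  0.01] 35.868342588821164 yaw 42.55709969200892 z [  0.11   0.05 -57.3 ]
21.7667 [384.92 209.5  263.19] bedframe [-138.82  -34.26] [0.56 0.32 0.54] [ 0.03  0.   -0.02] 35.806157517511494 yaw 42.27903245347154 z [  0.09   0.04 -57.3 ]
21.8167 [385.13 209.46 262.92] bedframe [-138.6   -34.25] [-0.38  0.7   0.35] [-0.01  0.04  0.03] 35.78906813576283 yaw 42.221662491426464 z [  0.05   0.03 -57.3 ]
[270.00200413 143.3607899 ] [270.01610541 143.21269112] [390.3905122   55.36061565]
183 53
```

View pics/w7c.png

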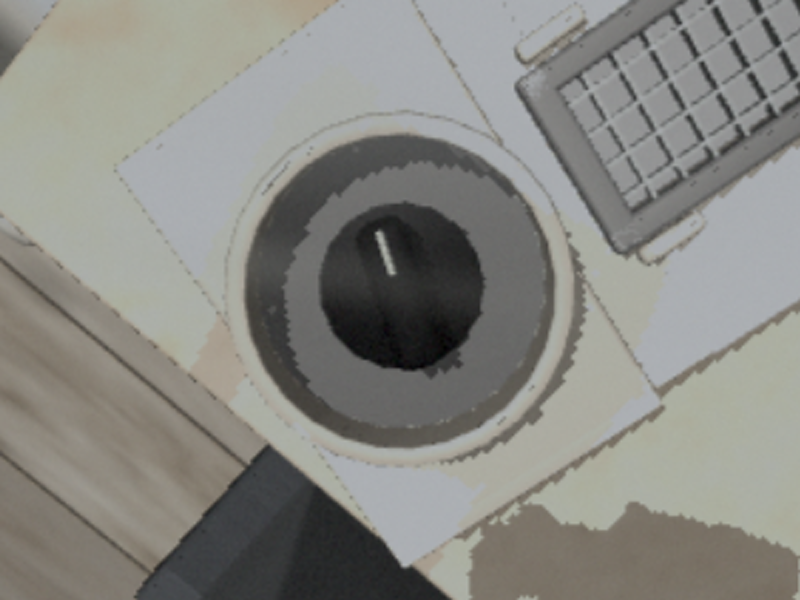

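The knob bar and its white mark, at (378,232)-(391,274) in the crop, point about 17° left of image up. The well mouth centre is (400,290), and the black skirt is centred at (401,286). The grid lies between its guides.

```bash
python3 - <<'E'
from h import *
import pickle
np.set_printoptions(precision=2,suppress=True)
I=pickle.load(open("I7.pkl","rb")); g=lambda u,v:((183+u/2)/1.42,(53+v/2)/1.42)
print(px2w("wrist",*g(400,290),112,I),px2w("wrist",*g(401.5,286),85,I))
a=px2w("wrist",*g(378,232),111,I);b=px2w("wrist",*g(391.5,274),111,I);d=a-b;print(a,b,np.degrees(np.arctan2(d[1],d[0])))
for p in ((518,90),(622,252)): print(px2w("wrist",*g(*p),74,I))
s=arm.get_state();print(s["ee_pos"])
E
```

```text
[414.28 240.36 112.  ] [413.16 239.18  85.  ]
[421.64 254.93 111.  ] [415.83 244.87 111.  ] 59.975586200166106
[476.83 251.09  74.  ]
[464.7  195.84  74.  ]
[385.18 209.4  262.65]
```

Call:
{"name": "servo_tool", "arguments": {"moves": [{"delta_pos":[0.01,0.01,-0.02],"rotation":[0,0,6]},{"delta_pos":[0.02,0.02,-0.05],"rotation":[0,0,12]},{"delta_pos":[0.028,0.03,-0.08],"rotation":[0,0,17.8]},{"delta_pos":[0.028,0.03,-0.105],"rotation":[0,0,17.8]},{"delta_pos":[0.028,0.03,-0.113],"rotation":[0,0,17.8]},{"delta_pos":[0.028,0.03,-0.113],"rotation":[0,0,17.8]},{"delta_pos":[0.028,0.03,-0.113],"rotation":[0,0,17.8]},{"delta_pos":[0.028,0.03,-0.113],"rotation":[0,0,17.8]}]}}

```text
clock: 22.53
ee_pos: [414.0, 239.6, 150.9]
ee_rot: [0.865, 0.501, 0.001, 0.0]
ft_force: [0.2, -0.5, 0.7]
grip_width: 36.0
grasp_force: 0.0
```

```bash
python3 st.py|cut -c1-40,130-
```

```text
22.5833 [414.03 239.68 151.14] bedframe 285172584 z [  0.15   0.06 -57.3 ]
22.6333 [413.98 239.69 151.12] bedframe 97590436 z [  0.16   0.07 -57.3 ]
22.6833 [413.81 239.69 150.95] bedframe 85131281 z [  0.15   0.06 -57.3 ]
22.7333 [413.56 239.63 150.66] bedframe 1057110926 z [  0.12   0.05 -57.3 ]
```

Call:
{"name": "servo_tool", "arguments": {"moves": [{"delta_pos":[-0.0005,0,-0.015],"rotation":[0,0,0]},{"delta_pos":[-0.0005,0,-0.03],"rotation":[0,0,0]},{"delta_pos":[-0.0005,0,-0.043],"rotation":[0,0,0]},{"delta_pos":[-0.0005,0,-0.053],"rotation":[0,0,0]},{"delta_pos":[-0.0005,0,-0.06],"rotation":[0,0,0]},{"delta_pos":[-0.0005,0,-0.061],"rotation":[0,0,0]},{"delta_pos":[-0.0005,0,-0.061],"rotation":[0,0,0]},{"delta_pos":[-0.0005,0,-0.061],"rotation":[0,0,0]}]}}

```text
clock: 23.4
ee_pos: [412.7, 239.6, 88.9]
ee_rot: [0.865, 0.502, 0.0, -0.0]
ft_force: [0.1, 0.0, -0.9]
grip_width: 36.1
grasp_force: 0.0
```

Call:
{"name": "servo_tool", "arguments": {"moves": [{"delta_pos":[0,0,0],"rotation":[0,0,0]},{"delta_pos":[0,0,0],"rotation":[0,0,0]},{"delta_pos":[0,0,0],"rotation":[0,0,0]},{"delta_pos":[0,0,0],"rotation":[0,0,0]},{"delta_pos":[0,0,0],"rotation":[0,0,0]},{"delta_pos":[0,0,0],"rotation":[0,0,0]},{"delta_pos":[0,0,0],"rotation":[0,0,0]},{"delta_pos":[0,0,0],"rotation":[0,0,0]}], "grip": 0.9, "grip_force": 40}}

```text
clock: 24.07
ee_pos: [412.4, 239.9, 89.1]
ee_rot: [0.865, 0.502, 0.0, -0.0]
ft_force: [-2.4, 1.9, 5.4]
grip_width: 13.3
grasp_force: 40.7
```

```bash
python3 st.py
```

```text
24.1167 [412.35 239.88  89.05] bedframe [-119.24    1.69] [-2.92  0.86  5.81] [0.17 0.46 0.02] 13.258119932323886 yaw 60.26552998374809 z [  0.01   0.05 -57.3 ]
24.1667 [412.35 239.89  89.05] bedframe [-119.24    1.7 ] [-2.85  1.35  6.34] [0.12 0.47 0.05] 13.452334600340896 yaw 60.26469015502728 z [  0.01   0.05 -57.3 ]
24.2167 [412.36 239.9   89.06] bedframe [-119.23    1.71] [-2.93  0.58  5.64] [0.16 0.43 0.04] 13.419451149222748 yaw 60.26759511052744 z [  0.01   0.05 -57.3 ]
24.2667 [412.37 239.89  89.05] bedframe [-119.22    1.7 ] [-3.27  0.46  5.85] [ 0.14  0.47 -0.  ] 12.973362976610865 yaw 60.26246794070856 z [  0.01   0.05 -57.3 ]
```

Call:
{"name": "servo_tool", "arguments": {"moves": [{"delta_pos":[0,0,0],"rotation":[0,0,-6]},{"delta_pos":[0,0,0],"rotation":[0,0,-12]},{"delta_pos":[0,0,0],"rotation":[0,0,-18]},{"delta_pos":[0,0,0],"rotation":[0,0,-24]},{"delta_pos":[0,0,0],"rotation":[0,0,-30]},{"delta_pos":[0,0,0],"rotation":[0,0,-36]},{"delta_pos":[0,0,0],"rotation":[0,0,-42]},{"delta_pos":[0,0,0],"rotation":[0,0,-48]}]}}

```text
clock: 24.93
ee_pos: [412.7, 239.5, 89.1]
ee_rot: [0.995, 0.104, 0.001, -0.0]
ft_force: [-1.8, -1.4, 5.5]
grip_width: 12.9
grasp_force: 40.6
```

```bash
python3 st.py|tail -2
```

```text
25.0833 [412.65 239.51  89.07] bedframe [-118.86    1.4 ] [-2.17 -0.59  5.83] [-0.28  0.27 -0.06] 12.83144862476351 yaw 12.218553271951256 z [  0.06   0.03 -57.3 ]
25.1333 [412.63 239.48  89.05] bedframe [-118.88    1.37] [-1.58  0.05  6.05] [-0.28  0.3  -0.05] 13.098078798061158 yaw 12.254731160575368 z [  0.05   0.02 -57.3 ]
```

Call:
{"name": "servo_tool", "arguments": {"moves": [{"delta_pos":[0,0,0],"rotation":[0,0,-5]},{"delta_pos":[0,0,0],"rotation":[0,0,-10]},{"delta_pos":[0,0,0],"rotation":[0,0,-15]},{"delta_pos":[0,0,0],"rotation":[0,0,-20]},{"delta_pos":[0,0,0],"rotation":[0,0,-24]},{"delta_pos":[0,0,0],"rotation":[0,0,-27]},{"delta_pos":[0,0,0],"rotation":[0,0,-28]},{"delta_pos":[0,0,0],"rotation":[0,0,-28]}]}}

```text
clock: 25.8
ee_pos: [412.7, 239.2, 89.1]
ee_rot: [0.991, -0.136, 0.001, 0.0]
ft_force: [-2.2, -1.7, 5.6]
grip_width: 13.0
grasp_force: 47.8
```

```bash
python3 st.py|tail -2
```

```text
25.95 [412.65 239.2   89.09] bedframe [-118.79    1.1 ] [-1.88 -2.83  6.23] [-0.37  0.35  0.98] 13.211259784144747 yaw -15.588260643482895 z [  0.08  -0.04 -57.3 ]
26.0 [412.64 239.22  89.09] bedframe [-118.8     1.12] [-1.79 -2.63  5.87] [-0.39  0.36  0.99] 12.966390906877852 yaw -15.586548256741764 z [  0.08  -0.04 -57.3 ]
```

Call:
{"name": "servo_tool", "arguments": {"moves": [{"delta_pos":[0,0,0],"rotation":[0,0,0]},{"delta_pos":[0,0,0],"rotation":[0,0,0]},{"delta_pos":[0,0,0],"rotation":[0,0,0]},{"delta_pos":[0,0,0],"rotation":[0,0,0]},{"delta_pos":[0,0,0.02],"rotation":[0,0,0]},{"delta_pos":[0,0,0.05],"rotation":[0,0,0]},{"delta_pos":[0,0,0.08],"rotation":[0,0,0]},{"delta_pos":[0,0,0.11],"rotation":[0,0,0]}], "grip": 0.16}}

```text
clock: 26.67
ee_pos: [411.7, 239.4, 199.1]
ee_rot: [0.991, -0.137, -0.0, -0.0]
ft_force: [-0.0, 0.7, -0.3]
grip_width: 36.1
grasp_force: 0.0
```

Call:
{"name": "servo_tool", "arguments": {"moves": [{"delta_pos":[-0.01,0,0.02],"rotation":[0,0,0]},{"delta_pos":[-0.02,0,0.04],"rotation":[0,0,0]},{"delta_pos":[-0.03,0,0.06],"rotation":[0,0,0]},{"delta_pos":[-0.03,0,0.08],"rotation":[0,0,0]},{"delta_pos":[-0.03,0,0.08],"rotation":[0,0,0]},{"delta_pos":[-0.03,0,0.08],"rotation":[0,0,0]},{"delta_pos":[-0.03,0,0.08],"rotation":[0,0,0]},{"delta_pos":[-0.03,0,0.08],"rotation":[0,0,0]}]}}

```text
clock: 27.33
ee_pos: [381.6, 239.2, 276.7]
ee_rot: [0.991, -0.137, -0.001, 0.0]
ft_force: [-2.2, -0.1, -0.6]
grip_width: 36.0
grasp_force: 0.0
```

```bash
python3 st.py|tail -1; python3 - <<'E'
from h import *
np.set_printoptions(precision=1,suppress=True)
s=arm.get_state(); I=info("wrist",s); im=snap("wrist","w8",1.42)
for q,z in(("grid_centre",74),("knob_grip",105)):
    for r in arm.find_in("wrist",q)[:2]: print(q,np.round(r["rect"]),round(r["conf"],2),px2w("wrist",*r["rect"][:2],z,I))
# white mark on the knob: bright pixels within bar circle
c=w2px("wrist",[412.8,239.2,111],I); hsv=im.astype(int).min(2)
Y,X=np.mgrid[:420,:560]; m=(np.hypot(X-c[0],Y-c[1])<22)&(hsv>110); ys,xs=np.nonzero(m); print(c,len(xs))
if len(xs)>4:
    P=np.array([px2w("wrist",x,y,111,I)[:2] for x,y in zip(xs,ys)]); P0=P.mean(0); v=np.linalg.svd(P-P0)[2][0]; print(P0,np.degrees(np.arctan2(v[1],v[0])))
E
```

```text
27.5333 [381.91 239.32 277.31] bedframe [-148.7    -5.96] [-0.43 -0.12 -0.28] [-0.02 -0.03 -0.  ] 35.44669615073278 yaw -15.75364114938546 z [ -0.09  -0.   -57.3 ]
grid_centre [262.  43.  72.  82.] 0.6 [497.5 218.   74. ]
knob_grip [266. 125.  54. 101.] 0.97 [433.7 232.3 105. ]
knob_grip [262. 105. 182. 209.] 0.61 [449.4 231.1 105. ]
[264.7 152.7] 34
[424.5 236.5] 168.3064932630749
```

```bash
python3 -c "
from bench import arm
print(arm.hand_in())"
```

```text
the job is handed in; nothing more can be done
None
```

The grid is home in the bed under the lip and the knob is turned clockwise against its stop (mark along the bed's x axis, within about 2°). I handed the job in at about 27.6 s; no verdict was returned.

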